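# Count the round medallions off the tray

## Robot

A 6-joint arm with a two-finger parallel gripper is mounted at the origin on the work surface. World frame = base frame: x ahead of the robot, y to its left, z up, the work surface at z = 0. Lengths are in m, angles in rad, forces in N, time in s.
With the tool pointing down it reaches from about 0.375 to 0.975 m from the base axis. Payload 3.8 kg.
Tool frame: the origin (TCP) lies midway between the tips of the shut fingers; the grasp point (between the pads) lies 19 mm behind it; z points along the fingers, y is the direction in which the jaws open and shut (so a half turn about z gives the same grasp; the last joint's range is limited). The gripper opens to 85 mm and grips with 20 to 120 N. Pads are 22 mm wide; open, the fingers measure 114 mm over their backs; the gripper's body (76 mm by 85 mm) begins 54 mm behind the grasp point. The pads swing forward as they close: fully open they stand 13 mm farther back than shut.
Start: joints at [1.067, 0.264, 1.604, -0, 1.274, -0.037], TCP at [0.304, 0.603, 0.231] pointing down, gripper open.
Joint ranges: [-2.63, 2.63], [-0.94, 2.18], [0.31, 2.57], [-1.31, 4.45], [0, 2.66], [-2.55, 2.55]. Speed limits (rad/s): [2.57, 2.57, 3.14, 3.14, 3.14, 3.14].

## Interface

Orientations are given as a rotation vector (axis times angle).
In Python, from workcell import bot gives the robot as it stands. The module is installed in compiled form; this text tells all that it offers.
- The arm moves only by the tool play_rows, never from a script. Its argument "series" is a list of rows, each an object with "translation": the shift along the tool's x, y, z in m, a list of three; "spin": the turn about the tool's z in units of 5 degrees (1.0 is 5 degrees). In form: [{"translation": [dx, dy, dz], "spin": spin}, ...]. A call has 1 to 5 rows; each row shifts and turns the commanded pose from where the row before left it, along the tool's axes as they then stand; what a row does not reach is not made up. A row lasts 1/10 s, in which the tool goes at most 50 mm and 8.59 degrees, less where a joint would pass 70% of its speed; a pose out of reach is approached as far as the arm can. A call is refused whole if a number of a shift passes 0.05 or a number of a turn 1, either way. A call with a gripper value outside its range is refused whole. "jaw" is the gripper's target within -1 to 1 (fully open at 1, half-way at 0, shut at -1), set as the call begins (left out, the last holds). The fingers move at their own pace and stop on an object; "force" is the grip in N (left out, the last holds). Time passes only in rows, so rows that do not move let the fingers close. It gives the time, the measured TCP pose, the force and the opening at its end, in the units of the state.
- bot.read_state(): the state, without advancing time (a new reading comes with each control period).
- bot.read_camera(name): name is "scene" or "top" or "wrist"; returns the picture (384x512x3 uint8, blue, green, red); there is no depth.
- bot.get_calibration(name): a dict with "fov_y" (degrees; the focal length in pixels is half the picture's height over the tangent of half this angle, whatever the lens; pixels are square), "cx", "cy" (the principal point, pixels), "R" (3x3) and "t" (3): a world point X has camera coordinates R X + t. Camera axes: x right, y down, z forward; pixel columns grow to the right and rows downward; lengths in m; the calibration is good to about 2 mm. A picture is of the moment at which its call begins: read the wrist's pose just before it. get_calibration takes no time and is no camera call; for the wrist camera it gives the pose at the moment of the call.
- bot.finish_job(): hands the job in, once; it reports no verdict.
The state is a dict: "time": time; "q": joint angles; "joint_vel": joint speeds; "joint_torque": joint torques, N m; "tool_pos": TCP position; "tcp_rot": TCP orientation; "wrist_force": force on the tool from outside, world axes, zero at the start; "torque": the same for the moment, N m; "width": opening from 0.0 (shut) to 1.0 (fully open).
Only numpy, scipy, OpenCV 4.12 (cv2) and the standard library are available. Lean on these libraries where they do the work, as an engineer would, in place of code of your own. Each camera call takes 0.05 s, during which the arm holds its last target. There are 200 camera calls.

## Task

On the round steel counting tray lie five small brass castings. Using only the fingertips, sweep the three round medallions across the tray, one at a time, through the narrow gate so that each drops into the slot of the catch box; slide them, do not pick anything up, and leave the triangle, the square and everything standing around the tray where they are.

Things in the scene. Friction and masses are not known exactly. Their poses are not given: they have to be found in the camera images.
- counting_tray: Fixed round steel tray on a wooden foot; stays put. Flat deck 330 mm across, 75 mm above the table, with a 14 mm high rim all round but for the gate. Origin on the table under the deck's centre, z up, x from the deck's centre to the gate (the way to sweep), y to the left of that. The five castings lie in any order in an arc, at least 45 mm apart; from each the straight way to the gate is free
- gate (a point): Middle of the gate at deck height, 165 mm from the deck's centre along the tray's x; axes as the tray's. 38 mm wide along y. Two fences, 3 mm thick, 14 mm high, run 128 mm back from its posts at 60 degrees to x, like a funnel. The deck ends here with no sill (edge bowed by 1 mm): a medallion whose centre is pushed past this line tips over and drops into the slot
- slot (a point): Middle of the slot, 20 mm beyond the gate along x, at deck height; axes as the tray's. Slot 40 mm long (x), 38 mm wide, its sides and end rising 14 mm above the deck; it opens into a closed steel catch box with its floor 70 mm below the deck, roomy enough for all three
- medallion1: round brass medallion, a flat disc 28 mm across and 8 mm thick with raised rings on top, about 42 g, loose; one of three alike. Origin at the centre of its underside, z up; underside at 75 mm when it lies on the deck
- medallion2: round brass medallion, a flat disc 28 mm across and 8 mm thick with raised rings on top, about 42 g, loose; one of three alike. Origin at the centre of its underside, z up; underside at 75 mm when it lies on the deck
- medallion3: round brass medallion, a flat disc 28 mm across and 8 mm thick with raised rings on top, about 42 g, loose; one of three alike. Origin at the centre of its underside, z up; underside at 75 mm when it lies on the deck
- triangle: triangular brass casting, equal sides of 35 mm, 8 mm thick, lying loose on the deck; stays there. Origin at the centre of its underside
- square: square brass casting, sides of 26 mm, 8 mm thick, lying loose on the deck; stays there. Origin at the centre of its underside
- bell: small brass hand bell, 52 mm across, 79 mm high, standing loose on the table beside the catch box, left of the gate. Origin at the centre of its foot
- powder_box: round red box with clear lid, 57 mm across, 28 mm high, standing loose on the table to the right of the catch box. Origin at the centre of its foot
- oil_bottle: small amber bottle, 32 mm across, 80 mm high, standing loose on the table just outside the rim, at the back of the tray, opposite the gate. Origin at the centre of its foot
- water_pot: round copper pot, 96 mm across, 88 mm high, standing loose on the table at the robot's right. Origin at the centre of its foot
- oil_lamp: footed brass lamp dish, 72 mm across, 50 mm high, standing loose on the table at the robot's right. Origin at the centre of its foot
Not all that is in view belongs to the job. What is shaped like the medallion1 but green or purple is not meant.

How it is judged:
By the outcome, as a careful person would: the job done as asked, in the order asked, and still so for the second after the job is handed in, with the robot touching nothing.
It also fails if it takes over 67 s, if anything falls off the work surface, if the arm or the gripper's body presses on something with over 40 N, if the wrist force passes 120 N, or if a joint passes its speed limit or range.

## Working session

There is one attempt and no reset: what is moved stays moved. The work goes in short steps, Python scripts to look and compute and a tool call to move; the robot and the scene stay as the last step left them, time stands still between calls to the robot, and variables do not carry over. Pictures are saved under pics/ and viewed, about 8 in all and at most 12, crops included, and the job is handed in when it is done.

Besides the shell and the picture viewer there is one more tool, called after ">>>" as a command line: name --argument value ..., lists and objects as JSON in quotes. play_rows: Moves the arm, as the interface text tells. Its arguments: {"type":"object","properties":{"series":{"type":"array","items":{"type":"object","properties":{"translation":{"type":"array","items":{"type":"number"}},"spin":{"type":"number"}}}},"jaw":{"type":"number"},"force":{"type":"number"}},"required":["series"]}

```bash
mkdir -p pics
python3 - <<'E'
from workcell import bot
import cv2,numpy as np
s=bot.read_state();print(s)
for n in("top","scene"):
    c=bot.get_calibration(n);print(n,c)
    im=bot.read_camera(n);cv2.imwrite(f"pics/{n}0.png",im)
a=cv2.imread("pics/top0.png");cv2.imwrite("pics/top0b.png",cv2.resize(a,(800,600),interpolation=cv2.INTER_CUBIC))
E
```

```text
{'time': 0.0, 'q': array([ 1.06709258e+00,  2.64748669e-01,  1.60535872e+00, -2.88992890e-06,
        1.27370533e+00, -3.68838368e-02]), 'joint_vel': array([ 1.45922113e-03, -1.02372921e-04,  1.51352225e-03, -1.29104637e-03,
       -6.49382481e-05, -1.21573917e-03]), 'joint_torque': array([-5.19278929e-04, -5.15118921e+01, -3.67304599e+01, -1.84751852e-04,
        1.34713127e-02, -8.07884447e-06]), 'tool_pos': array([0.30342557, 0.60214611, 0.2299733 ]), 'tcp_rot': array([-0.72650071, -3.05582759,  0.00336118]), 'wrist_force': array([ 0.0940878 , -0.47826735,  0.81229605]), 'torque': array([-0.02768308, -0.03963395, -0.00650317]), 'width': 0.9991220764442207}
top {'fov_y': 45.70093143621878, 'cx': 249.66729114228878, 'cy': 196.52811954636067, 'R': array([[ 0.01706984, -0.99948172,  0.0272929 ],
       [-0.99530696, -0.0195863 , -0.09476519],
       [ 0.09525064, -0.02554719, -0.99512545]]), 't': array([-0.05517088,  0.58425635,  1.10977618])}
scene {'fov_y': 51.9988935968896, 'cx': 255.6171822130236, 'cy': 190.58667359211526, 'R': array([[-0.7980708 ,  0.60231594, -0.01727741],
       [ 0.42642595,  0.54429303, -0.72243063],
       [-0.42572751, -0.58391832, -0.69122752]]), 't': array([ 0.48813652, -0.15682813,  1.34054009])}
```

View pics/top0b.png

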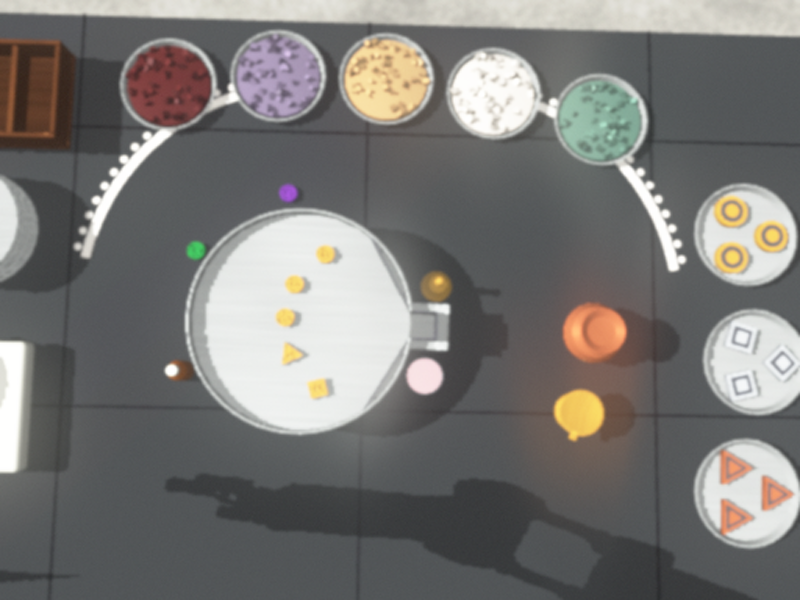

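View pics/scene0.png

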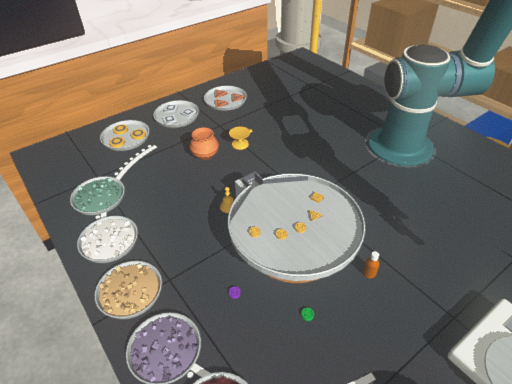

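The top view, scaled to 800x600, shows the tray at about (300,320) with the gate to the right at about (412,325). 
- **Castings:** three look round, at (326,254), (295,284) and (286,317). The triangle is at (292,354) and the square at (318,388). 
- **Could be mistaken for medallions:** the purple disc (288,193), the green disc (196,250), the ringed discs in the far-right dish, the triangle and the square.

I'll check the choice in a close crop and measure.

```bash
cat > h.py <<'E'
from workcell import bot
import cv2,numpy as np
def P(c,u,v,z):
    f=192/np.tan(np.radians(c["fov_y"]/2)); R=np.array(c["R"]);t=np.array(c["t"])
    d=R.T@np.array([(u-c["cx"])/f,(v-c["cy"])/f,1]); o=-R.T@t
    return (o+d*(z-o[2])/d[2])[:2]
def proj(c,X):
    f=192/np.tan(np.radians(c["fov_y"]/2)); p=np.array(c["R"])@np.array(X)+c["t"]
    return np.array([c["cx"]+f*p[0]/p[2],c["cy"]+f*p[1]/p[2]])
def blobs(im,box=None,amin=40):
    h=cv2.cvtColor(im,cv2.COLOR_BGR2HSV); m=cv2.inRange(h,(12,90,120),(35,255,255))
    n,l,s,ce=cv2.connectedComponentsWithStats(m)
    return [(ce[i],s[i]) for i in range(1,n) if s[i,4]>=amin]
E
python3 - <<'E'
from h import *
im=cv2.imread("pics/top0.png");c=bot.get_calibration("top")
for ce,s in blobs(im):
    if 110<ce[0]<300 and 130<ce[1]<280: print(ce.round(1),s,P(c,*ce,.081).round(4))
# rim ellipse: from viewed (800x600) approx extremes, scaled
k=.64
for u,v,z in [(186,320,.089),(300,208,.089),(300,433,.089),(411,322,.089),(413,308,.089),(413,346,.089),(448,304,.089),(448,349,.089)]: print(u,v,P(c,u*k,v*k,z).round(4))
cv2.imwrite("pics/crop0.png",cv2.resize(im[130:285,110:295],(0,0),fx=3.8,fy=3.8,interpolation=cv2.INTER_CUBIC))
E
```

```text
[208.  162.3] [203 157  11  11  94] [0.6606 0.058 ]
[278.7 183. ] [270 174  18  19 271] [ 0.6141 -0.112 ]
[188.2 181.5] [183 177  11  10  92] [0.6132 0.104 ]
[182.2 202.7] [177 198  11  11  94] [0.5623 0.1165]
[185.4 226.1] [181 220  12  13  87] [0.5071 0.1073]
[203.1 248.2] [197 243  13  12 110] [0.4559 0.0642]
186 320 [0.5539 0.2628]
300 208 [0.7288 0.0975]
300 433 [0.3891 0.0876]
411 322 [ 0.5573 -0.0749]
413 308 [ 0.5787 -0.0776]
413 346 [ 0.5211 -0.0784]
448 304 [ 0.5858 -0.1307]
448 349 [ 0.5176 -0.1313]
```

View pics/crop0.png

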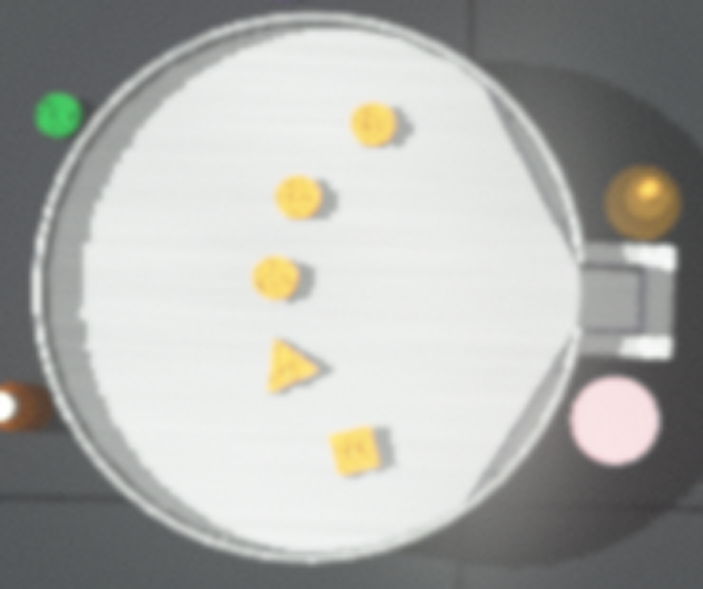

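The crop confirms the three plain round discs at crop (375,124), (299,197) and (277,278). The triangle is at (293,367) and the square at (356,450). The gate posts are near (580,258) and (580,330). Next I turn the tool, set a small finger gap as a notch, and move over the tray.

>>> play_rows --series '[{"translation": [0, 0, 0], "spin": 1}, {"translation": [0, 0, 0], "spin": 1}, {"translation": [0, 0, 0], "spin": 1}, {"translation": [0, 0, 0], "spin": 1}, {"translation": [0, 0, 0], "spin": 1}]' --jaw -0.72 --force 30

```text
time: 0.6
tool_pos: [0.3036, 0.6024, 0.2305]
tcp_rot: [-1.376, -2.824, 0.002]
wrist_force: [0.7, 0.1, -0.4]
width: 0.15
```

>>> play_rows --series '[{"translation": [0, 0, 0], "spin": 1}, {"translation": [0, 0, 0], "spin": 1}, {"translation": [0, 0, 0], "spin": 1}, {"translation": [0, 0, 0], "spin": 1}, {"translation": [0, 0, 0], "spin": 1}]'

```text
time: 1.1
tool_pos: [0.3035, 0.6024, 0.2305]
tcp_rot: [1.954, 2.459, -0.002]
wrist_force: [0.0, 0.1, -0.3]
width: 0.137
```

>>> play_rows --series '[{"translation": [0, 0, 0], "spin": 1}, {"translation": [0, 0, 0], "spin": 1}, {"translation": [0, 0, 0], "spin": 0.6}, {"translation": [0, 0, 0], "spin": 0}]'

```text
time: 1.5
tool_pos: [0.3036, 0.6024, 0.2305]
tcp_rot: [2.216, 2.226, -0.002]
wrist_force: [0.1, 0.7, 0.4]
width: 0.143
```

>>> play_rows --series '[{"translation": [-0.036, 0.026, 0], "spin": 0}, {"translation": [-0.036, 0.026, 0], "spin": 0}, {"translation": [-0.036, 0.026, 0], "spin": 0}, {"translation": [-0.036, 0.026, 0], "spin": 0}, {"translation": [-0.036, 0.026, 0], "spin": 0}]'

```text
time: 2.0
tool_pos: [0.4352, 0.4218, 0.231]
tcp_rot: [2.214, 2.228, -0.0]
wrist_force: [0.8, 0.8, -0.0]
width: 0.138
```

>>> play_rows --series '[{"translation": [-0.036, 0.026, 0], "spin": 0}, {"translation": [-0.036, 0.026, 0], "spin": 0}, {"translation": [-0.036, 0.026, 0], "spin": 0}, {"translation": [-0.036, 0.026, 0], "spin": 0}, {"translation": [-0.036, 0.026, 0], "spin": 0}]'

```text
time: 2.5
tool_pos: [0.566, 0.2423, 0.2311]
tcp_rot: [-2.215, -2.228, 0.0]
wrist_force: [0.2, 0.4, 0.2]
width: 0.14
```

>>> play_rows --series '[{"translation": [0, 0, 0], "spin": 0}]'

```text
time: 2.6
tool_pos: [0.5681, 0.2394, 0.231]
tcp_rot: [2.219, 2.221, -0.001]
wrist_force: [-0.3, 0.6, -1.0]
width: 0.137
```

Run:
```python
from h import *
c=bot.get_calibration("wrist");im=bot.read_camera("wrist");cv2.imwrite("pics/w1.png",im)
s=bot.read_state();print(s["tool_pos"],s["tcp_rot"]);print(c)
for ce,st in blobs(im,amin=150): print(ce.round(1),st,P(c,*ce,.081).round(4))
print("tip",proj(c,s["tool_pos"]))
```

```text
[0.56657955 0.241475   0.23088712] [-2.22007704e+00 -2.22279062e+00  9.22738807e-04]
{'fov_y': 63.955101450374926, 'cx': 254.67726012382445, 'cy': 192.80097502006225, 'R': array([[ 9.99998432e-01,  1.27870287e-03,  1.22550153e-03],
       [ 8.67717247e-04, -9.56905785e-01,  2.90397256e-01],
       [ 1.54402131e-03, -2.90395737e-01, -9.56905393e-01]]), 't': array([-0.56890808,  0.1918399 ,  0.44627595])}
[175.5 119.7] [156 110  36  25 456] [0.4954 0.2959]
[250.9 285.1] [241 272  21  26 449] [0.5645 0.1206]
[499.6 348.9] [483 330  29  41 746] [0.8554 0.0349]
tip [251.25363257 248.58124866]
```

View pics/w1.png

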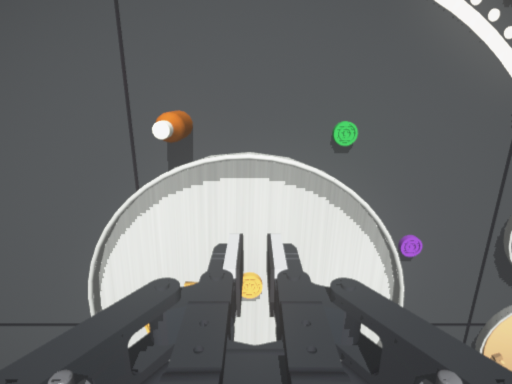

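The wrist view shows the medallion3 disc at (251,285), between the fingertips at about (240,238) and (270,238). The oil bottle is at (170,127), well clear. Now I fit the rim and gate from the top picture and work out the sweep lines.

Run:
```python
from h import *
from scipy.optimize import least_squares
im=cv2.imread("pics/top0.png");c=bot.get_calibration("top");g=cv2.cvtColor(im,cv2.COLOR_BGR2GRAY).astype(float)
# outer rim edge: radial scan in world at z=.089
ctr=np.array([.559,.093]);pts=[]
for a in np.radians(np.arange(0,360,3)):
    if abs((np.degrees(a)-267+180)%360-180)<25: continue
    rr=np.arange(.155,.185,.0005)
    v=np.array([cv2.getRectSubPix(g.astype(np.float32),(1,1),tuple(map(float,proj(c,[*(ctr+r*np.array([np.cos(a),np.sin(a)])),.089]))))[0,0] for r in rr])
    d=np.gradient(cv2.GaussianBlur(v[:,None],(1,9),2)[:,0]); r=rr[d.argmin()]
    pts.append(ctr+r*np.array([np.cos(a),np.sin(a)]))
pts=np.array(pts)
s=least_squares(lambda p:np.hypot(*(pts-p[:2]).T)-p[2],[.559,.093,.168],loss="soft_l1",f_scale=.001)
C=s.x[:2];print("centre,r",s.x,np.median(abs(s.fun)))
for u in ((262.6,197.9),(262.6,216.8)): print("post",P(c,*u,.082))
G=(P(c,262.6,197.9,.082)+P(c,262.6,216.8,.082))/2;print("gate",G,np.linalg.norm(G-C))
S=P(c,432/800*512,326.5*.64,.089) ;print("boxmid",S)
# symmetry line: profile across slot at distances along C->G
for rr in (.170,.18,.19,.2):
    e=(G-C)/np.linalg.norm(G-C);n=np.array([-e[1],e[0]])
    print(rr,[int(cv2.getRectSubPix(g.astype(np.float32),(1,1),tuple(map(float,proj(c,[*(C+rr*e+w*n),.089]))))[0,0]) for w in np.arange(-.036,.037,.003)])
for m in ((208,162.3),(188.2,181.5),(182.2,202.7),(185.4,226.1)):
    M=P(c,*m,.083);d=G-M;print(M.round(4),np.linalg.norm(d).round(4),np.degrees(np.arctan2(d[1],d[0])).round(1))
```

```text
centre,r [0.55899923 0.09462517 0.17110872] 0.00018647354030323915
post [ 0.57737587 -0.07391431]
post [ 0.53235756 -0.07456185]
gate [ 0.55486671 -0.07423808] 0.16891380686582413
boxmid [ 0.55112853 -0.10673539]
0.17 [156, 172, 175, 180, 181, 176, 172, 173, 175, 177, 178, 180, 181, 181, 179, 178, 172, 157, 147, 165, 182, 178, 167, 147, 124]
0.18 [142, 162, 169, 163, 150, 147, 162, 168, 167, 168, 168, 167, 167, 167, 168, 168, 165, 153, 135, 148, 162, 163, 156, 131, 102]
0.19 [141, 165, 168, 164, 152, 147, 160, 166, 165, 166, 166, 166, 165, 164, 166, 167, 161, 144, 126, 145, 161, 165, 158, 129, 99]
0.2 [190, 225, 228, 218, 171, 144, 153, 162, 162, 163, 163, 161, 162, 161, 162, 164, 159, 139, 127, 173, 218, 226, 216, 164, 120]
[0.6601 0.0579] 0.169 -128.5
[0.613  0.1037] 0.1872 -108.1
[0.5622 0.1163] 0.1907 -92.2
[0.507  0.1071] 0.1876 -75.2
```

>>> play_rows --series '[{"translation": [0, 0, 0], "spin": 0.5}, {"translation": [-0.044, 0, 0.04], "spin": 0}, {"translation": [-0.044, 0, 0.04], "spin": 0}, {"translation": [0, 0, 0.04], "spin": 0}, {"translation": [0, 0, 0], "spin": 0}]'

```text
time: 3.15
tool_pos: [0.5566, 0.1689, 0.1176]
tcp_rot: [-2.259, -2.173, 0.017]
wrist_force: [-0.6, -0.2, 0.0]
width: 0.143
```

```bash
cat >> h.py <<'E'
from scipy.spatial.transform import Rotation as Ro
def st(k=4):
    a=[];
    for i in range(k):
        bot.read_camera("top"); s=bot.read_state(); a.append(s["tool_pos"])
    R=Ro.from_rotvec(s["tcp_rot"]).as_matrix(); p=np.mean(a,0)
    print("t",round(s["time"],2),"pos",p.round(4),"spread",np.ptp(a,axis=0).round(4),"push(-x)ang",np.degrees(np.arctan2(-R[1,0],-R[0,0])).round(1),"F",s["wrist_force"].round(1)); return p,R
def to(p,R,X): print("tool delta to",X,(R.T@(np.array(X)-p)).round(4))
E
python3 - <<'E'
from h import *
p,R=st(); to(p,R,[.5639,.1533,.077])
E
```

```text
t 3.35 pos [0.5619 0.171  0.1242] spread [0.005  0.0016 0.0056] push(-x)ang -92.1 F [0.3 0.3 0.1]
tool delta to [0.5639, 0.1533, 0.077] [-0.0177  0.0025  0.0471]
```

Run:
```python
from h import *
p,R=st(); to(p,R,[.5639,.1533,.077])
```

```text
t 3.55 pos [0.5642 0.1714 0.1267] spread [0.0005 0.0006 0.0007] push(-x)ang -92.2 F [-0.1  0.8  0.5]
tool delta to [0.5639, 0.1533, 0.077] [-0.0181  0.0002  0.0497]
```

>>> play_rows --series '[{"translation": [-0.018, 0, 0], "spin": 0}, {"translation": [0, 0, 0.02], "spin": 0}, {"translation": [0, 0, 0.02], "spin": 0}, {"translation": [0, 0, 0.008], "spin": 0}, {"translation": [0, 0, 0], "spin": 0}]'

```text
time: 4.05
tool_pos: [0.5615, 0.1512, 0.0762]
tcp_rot: [-2.265, -2.177, 0.002]
wrist_force: [0.5, -1.0, -0.0]
width: 0.133
```

Run:
```python
from h import *
p,R=st(); to(p,R,[.5639,.1533,.077])
```

```text
t 4.25 pos [0.5621 0.1516 0.0765] spread [0.0002 0.0004 0.0001] push(-x)ang -92.3 F [0.3 0.1 0.2]
tool delta to [0.5639, 0.1533, 0.077] [ 0.0017  0.0017 -0.0005]
```

>>> play_rows --series '[{"translation": [-0.008, 0.0015, 0], "spin": 0}, {"translation": [-0.01, 0, 0], "spin": 0}, {"translation": [-0.01, 0, 0], "spin": 0}, {"translation": [-0.01, 0, 0], "spin": 0}, {"translation": [-0.01, 0, 0], "spin": 0}]'

```text
time: 4.75
tool_pos: [0.5613, 0.1029, 0.0761]
tcp_rot: [2.265, 2.177, 0.0]
wrist_force: [-0.0, 0.3, 0.7]
width: 0.139
```

>>> play_rows --series '[{"translation": [-0.01, 0, 0], "spin": 0}, {"translation": [-0.01, 0, 0], "spin": 0}, {"translation": [-0.01, 0, 0], "spin": 0}, {"translation": [-0.01, 0, 0], "spin": 0}, {"translation": [0, 0, 0], "spin": 0}]'

```text
time: 5.25
tool_pos: [0.5596, 0.0626, 0.0759]
tcp_rot: [2.266, 2.176, -0.001]
wrist_force: [-1.2, -0.5, -0.0]
width: 0.133
```

Run:
```python
from h import *
p,R=st(3); to(p,R,[.5545,-.0503,.077])
im=bot.read_camera("top");c=bot.get_calibration("top");print("tip px",proj(c,p))
for ce,s in blobs(im):
    if 160<ce[0]<300 and 130<ce[1]<280: print(ce.round(1),s,P(c,*ce,.083).round(4))
cv2.imwrite("pics/crop1.png",cv2.resize(im[130:285,110:295],(0,0),fx=3.8,fy=3.8,interpolation=cv2.INTER_CUBIC))
```

```text
t 5.4 pos [0.5597 0.0636 0.0759] spread [0.     0.0007 0.    ] push(-x)ang -92.3 F [ 0.2 -0.2 -0. ]
tool delta to [0.5545, -0.0503, 0.077] [-0.114  -0.0007 -0.0011]
tip px [204.71373119 204.39526506]
[208.  160.1] [203 157  11   6  51] [0.6655 0.0581]
[278.5 183.1] [270 174  18  19 275] [ 0.6135 -0.1115]
[185.4 226.1] [181 220  12  13  90] [0.5071 0.107 ]
[203.  248.2] [197 243  13  12 113] [0.4561 0.0644]
```

View pics/crop1.png

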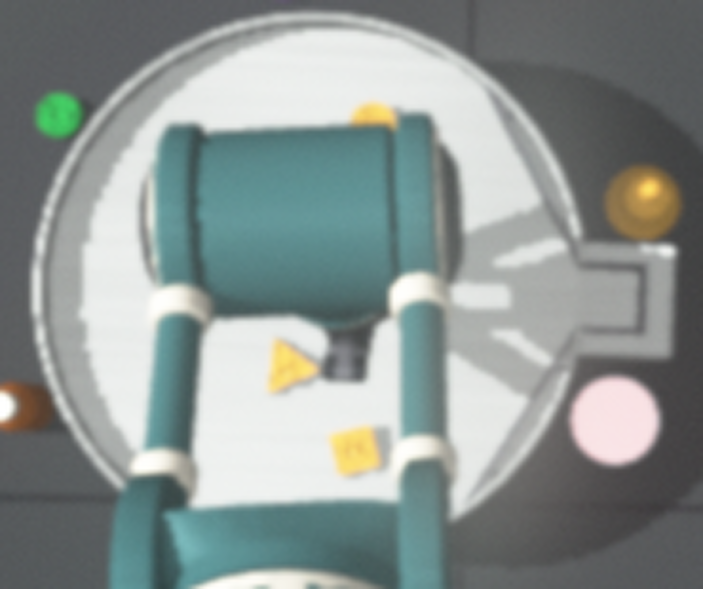

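The arm hides the disc from the top camera. The triangle (293,367) and square (356,450) are unchanged. I'll continue and check with the scene camera.

>>> play_rows --series '[{"translation": [-0.01, 0, -0.001], "spin": 0}, {"translation": [-0.01, 0, 0], "spin": 0}, {"translation": [-0.01, 0, 0], "spin": 0}, {"translation": [-0.01, 0, 0], "spin": 0}, {"translation": [-0.01, 0, 0], "spin": 0}]'

```text
time: 5.95
tool_pos: [0.5578, 0.013, 0.077]
tcp_rot: [2.265, 2.177, -0.0]
wrist_force: [1.2, -0.2, -0.4]
width: 0.137
```

>>> play_rows --series '[{"translation": [-0.01, 0, 0], "spin": 0}, {"translation": [-0.01, 0, 0], "spin": 0}, {"translation": [-0.01, 0, 0], "spin": 0}, {"translation": [-0.01, 0, 0], "spin": 0}, {"translation": [0, 0, 0], "spin": 0}]'

```text
time: 6.45
tool_pos: [0.5563, -0.0273, 0.077]
tcp_rot: [2.266, 2.176, -0.0]
wrist_force: [-0.6, 0.4, 0.2]
width: 0.139
```

Run:
```python
from h import *
p,R=st(3); to(p,R,[.5545,-.0503,.077])
im=bot.read_camera("scene");c=bot.get_calibration("scene")
print("tip px",proj(c,p),"gate",proj(c,[.5536,-.0703,.075]))
t=bot.read_camera("top")
a=cv2.resize(im[150:290,200:390],(0,0),fx=4,fy=4,interpolation=cv2.INTER_CUBIC)
cv2.imwrite("pics/s2.png",a)
```

```text
t 6.6 pos [ 0.5562 -0.0263  0.077 ] spread [0.     0.0007 0.0001] push(-x)ang -92.3 F [0.  0.  0.9]
tool delta to [0.5545, -0.0503, 0.077] [-0.0241 -0.0008 -0.    ]
tip px [265.61439895 194.45278894] gate [256.58363051 185.83529615]
```

View pics/s2.png

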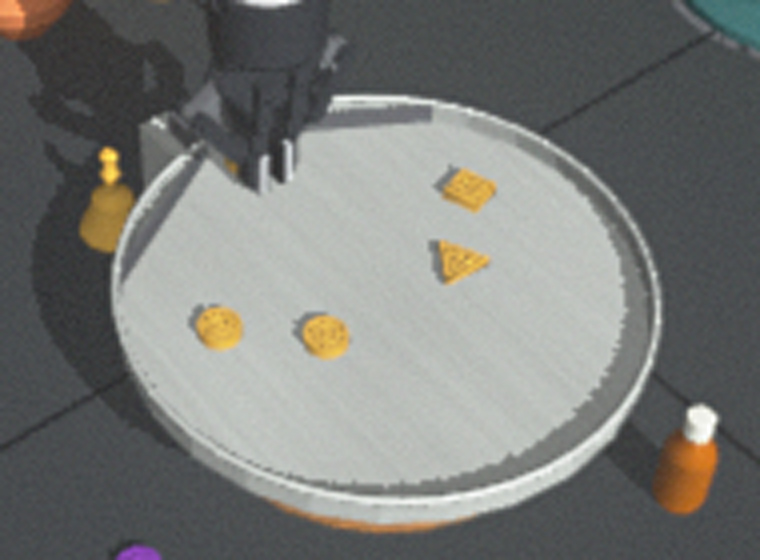

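The medallion is visible at (233,168), ahead of the fingers and near the gate. The other four castings are where they were. Pushing the last bit through.

>>> play_rows --series '[{"translation": [-0.008, -0.0008, 0], "spin": 0}, {"translation": [-0.007, 0, 0], "spin": 0}, {"translation": [-0.007, 0, 0], "spin": 0}, {"translation": [-0.006, 0, 0], "spin": 0}, {"translation": [0, 0, 0], "spin": 0}]'

```text
time: 7.2
tool_pos: [0.5544, -0.0549, 0.0771]
tcp_rot: [2.265, 2.176, -0.0]
wrist_force: [0.4, 0.5, -0.4]
width: 0.14
```

>>> play_rows --series '[{"translation": [0.01, 0, -0.01], "spin": 0}, {"translation": [0.02, 0, -0.03], "spin": 0}, {"translation": [0.02, 0, -0.03], "spin": 0}, {"translation": [0.03, 0, 0], "spin": 0}, {"translation": [0.03, 0, 0], "spin": 0}]'

```text
time: 7.7
tool_pos: [0.5601, 0.0578, 0.1499]
tcp_rot: [2.263, 2.175, 0.006]
wrist_force: [-0.2, -0.2, 0.6]
width: 0.14
```

Run:
```python
from h import *
p,R=st(4)
im=bot.read_camera("scene");t=bot.read_camera("top")
a=cv2.resize(im[150:290,200:390],(0,0),fx=3.4,fy=3.4,interpolation=cv2.INTER_CUBIC)
b=cv2.resize(t[170:245,200:300],(0,0),fx=1.5,fy=1.5);a[:b.shape[0],-b.shape[1]:]=b
cv2.imwrite("pics/s3.png",a)
c=bot.get_calibration("top")
for ce,s in blobs(t):
    if 160<ce[0]<300 and 130<ce[1]<280: print(ce.round(1),s,P(c,*ce,.083).round(4))
# next: medallion2
G=np.array([.5536,-.0703])
for M in ([.613,.1037],[.6601,.0579]):
    d=(G-M);L=np.linalg.norm(d);d/=L;print(M,"L",L.round(4),"ang",np.degrees(np.arctan2(d[1],d[0])).round(1),"start",(M-.037*d).round(4),"end",(G-.018*d).round(4))
```

```text
t 7.9 pos [0.559  0.0593 0.1483] spread [0.0008 0.0047 0.0014] push(-x)ang -92.1 F [0.2 0.4 0.2]
[278.5 183.1] [270 174  18  19 274] [ 0.6136 -0.1115]
[266.1 210.4] [263 206   8  10  66] [ 0.5476 -0.0825]
[185.4 226.1] [181 220  12  13  90] [0.5071 0.107 ]
[203.1 248.1] [197 243  13  12 110] [0.4562 0.0641]
[0.613, 0.1037] L 0.1839 ang -108.8 start [0.625  0.1387] end [ 0.5594 -0.0533]
[0.6601, 0.0579] L 0.1667 ang -129.7 start [0.6837 0.0864] end [ 0.5651 -0.0565]
```

View pics/s3.png

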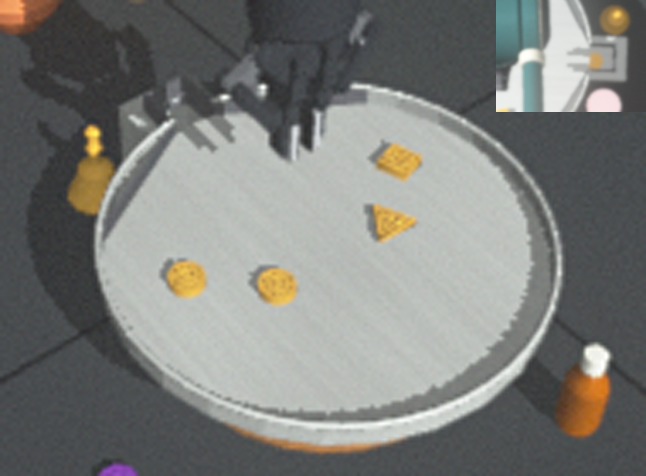

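The medallion has left the deck, and the inset shows brass inside the slot at top pixel (266,210). I'll check how deep it lies while moving on to medallion2.

>>> play_rows --series '[{"translation": [0, 0, 0], "spin": 0.9}, {"translation": [0, 0, 0], "spin": 0.8}, {"translation": [0, 0, 0], "spin": 0.8}, {"translation": [0, 0, 0], "spin": 0.8}]'

```text
time: 8.4
tool_pos: [0.5585, 0.0549, 0.1468]
tcp_rot: [-2.558, -1.824, 0.001]
wrist_force: [0.4, 0.1, 0.7]
width: 0.136
```

>>> play_rows --series '[{"translation": [0.024, 0.009, 0], "spin": 0}, {"translation": [0.024, 0.009, 0], "spin": 0}, {"translation": [0.024, 0.009, 0], "spin": 0}, {"translation": [0.024, 0.009, 0], "spin": 0}, {"translation": [0, 0, 0], "spin": 0}]'

```text
time: 8.9
tool_pos: [0.6255, 0.1364, 0.147]
tcp_rot: [2.553, 1.83, 0.002]
wrist_force: [0.1, 0.0, 0.5]
width: 0.14
```

Run:
```python
from h import *
p,R=st(4); to(p,R,[.625,.1387,.077])
t=bot.read_camera("top");c=bot.get_calibration("top")
for z in(.009,.083): print(z,P(c,266.1,210.4,z))
print("slot edges floor-projected", [proj(c,[x,y,.075]).round(1) for x,y in((.5345,-.0703),(.5726,-.0703),(.5345,-.1103),(.5726,-.1103))])
cv2.imwrite("pics/t4.png",cv2.resize(t[180:240,235:305],(0,0),fx=8,fy=8,interpolation=cv2.INTER_CUBIC))
```

```text
t 9.1 pos [0.6234 0.1346 0.1466] spread [0.0013 0.0011 0.0002] push(-x)ang -108.8 F [-0.5 -0.6 -0.3]
tool delta to [0.625, 0.1387, 0.077] [0.0045 0.0002 0.0696]
0.009 [ 0.55251935 -0.08721989]
0.083 [ 0.54765318 -0.08260403]
slot edges floor-projected [array([260.7, 216. ]), array([260.9, 200.1]), array([277.4, 216.3]), array([277.6, 200.4])]
```

View pics/t4.png

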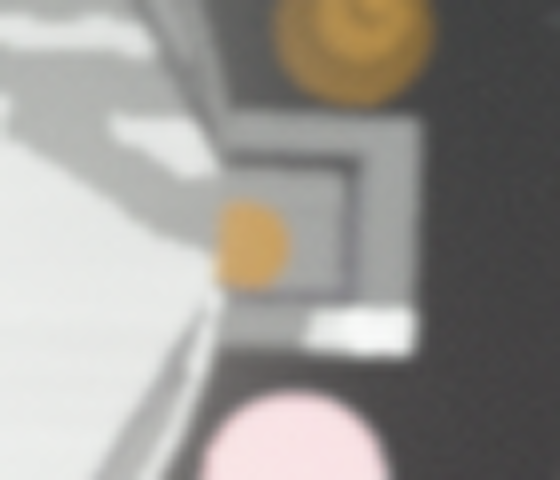

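The first medallion lies below the deck. Its disc at (250,245) is cut off by the deck edge, so it is flat on the box floor. The gate line sits about 2 to 3 mm farther out than my estimate, so I'll push slightly farther. Now medallion2.

>>> play_rows --series '[{"translation": [0.0045, 0, 0.02], "spin": 0}, {"translation": [0, 0, 0.02], "spin": 0}, {"translation": [0, 0, 0.02], "spin": 0}, {"translation": [0, 0, 0.009], "spin": 0}, {"translation": [0, 0, 0], "spin": 0}]'

```text
time: 9.65
tool_pos: [0.6242, 0.1389, 0.0772]
tcp_rot: [-2.554, -1.829, 0.003]
wrist_force: [0.1, 0.9, 0.5]
width: 0.14
```

Run:
```python
from h import *
p,R=st(4); to(p,R,[.625,.1387,.077]); to(p,R,[.5594,-.0555,.077])
```

```text
t 9.85 pos [0.6254 0.1393 0.0787] spread [0.0009 0.0005 0.001 ] push(-x)ang -108.8 F [-0.2  0.1  0.9]
tool delta to [0.625, 0.1387, 0.077] [-0.0007 -0.0001  0.0017]
tool delta to [0.5594, -0.0555, 0.077] [-2.057e-01  2.000e-04  1.500e-03]
```

>>> play_rows --series '[{"translation": [-0.01, 0, 0.001], "spin": 0}, {"translation": [-0.01, 0, 0], "spin": 0}, {"translation": [-0.01, 0, 0], "spin": 0}, {"translation": [-0.01, 0, 0], "spin": 0}, {"translation": [-0.01, 0, 0], "spin": 0}]'

```text
time: 10.35
tool_pos: [0.6088, 0.0913, 0.0772]
tcp_rot: [2.554, 1.829, 0.001]
wrist_force: [1.4, 0.7, 2.0]
width: 0.14
```

>>> play_rows --series '[{"translation": [-0.01, 0, 0], "spin": 0}, {"translation": [-0.01, 0, 0], "spin": 0}, {"translation": [-0.01, 0, 0], "spin": 0}, {"translation": [-0.01, 0, 0], "spin": 0}, {"translation": [-0.01, 0, 0], "spin": 0}]'

```text
time: 10.85
tool_pos: [0.5926, 0.0442, 0.077]
tcp_rot: [-2.554, -1.83, 0.0]
wrist_force: [-0.1, 0.9, 1.6]
width: 0.141
```

>>> play_rows --series '[{"translation": [-0.01, 0, 0], "spin": 0}, {"translation": [-0.01, 0, 0], "spin": 0}, {"translation": [-0.01, 0, 0], "spin": 0}, {"translation": [-0.01, 0, 0], "spin": 0}, {"translation": [-0.01, 0, 0], "spin": 0}]'

```text
time: 11.35
tool_pos: [0.5766, -0.0032, 0.077]
tcp_rot: [2.554, 1.83, 0.0]
wrist_force: [0.3, 1.3, 0.9]
width: 0.139
```

Run:
```python
from h import *
p,R=st(4); to(p,R,[.5594,-.0555,.077])
im=bot.read_camera("scene");c=bot.get_calibration("scene")
for ce,s in blobs(im,amin=15):
    if 200<ce[0]<360 and 160<ce[1]<260: print(ce.round(1),s,P(c,*ce,.08).round(4))
```

```text
t 11.55 pos [ 0.5762 -0.0035  0.0768] spread [0.0007 0.0017 0.0001] push(-x)ang -108.8 F [ 1.  -0.1  0.4]
tool delta to [0.5594, -0.0555, 0.077] [-0.0546  0.0008 -0.0002]
[226.4 201.4] [220 187  13  26 184] [ 0.6565 -0.0673]
[316.9 197.2] [311 192  13  11  91] [0.4568 0.0686]
[314.3 215. ] [310 210  12  11  82] [0.5065 0.1117]
[254.4 231.6] [249 227  12  11  97] [0.6605 0.0622]
```

>>> play_rows --series '[{"translation": [-0.01, 0.0005, 0], "spin": 0}, {"translation": [-0.01, 0, 0], "spin": 0}, {"translation": [-0.01, 0, 0], "spin": 0}, {"translation": [-0.008, 0, 0], "spin": 0}, {"translation": [-0.007, 0, 0], "spin": 0}]'

```text
time: 12.1
tool_pos: [0.5625, -0.0461, 0.077]
tcp_rot: [-2.554, -1.829, 0.0]
wrist_force: [0.8, -0.3, 0.1]
width: 0.14
```

>>> play_rows --series '[{"translation": [-0.006, 0, 0], "spin": 0}, {"translation": [-0.004, 0, 0], "spin": 0}, {"translation": [0, 0, 0], "spin": 0}]'

```text
time: 12.4
tool_pos: [0.5596, -0.0552, 0.0771]
tcp_rot: [2.554, 1.829, 0.0]
wrist_force: [-0.6, -0.3, 0.2]
width: 0.14
```

>>> play_rows --series '[{"translation": [0.01, 0, -0.01], "spin": 0}, {"translation": [0.02, 0, -0.03], "spin": 0}, {"translation": [0.02, 0, -0.03], "spin": 0}, {"translation": [0.03, 0, 0], "spin": 0}, {"translation": [0.03, 0, 0], "spin": 0}]'

```text
time: 12.9
tool_pos: [0.597, 0.0514, 0.15]
tcp_rot: [2.552, 1.828, 0.006]
wrist_force: [-0.2, -1.0, -1.6]
width: 0.139
```

Run:
```python
from h import *
p,R=st(6); to(p,R,[.6837,.0864,.15])
im=bot.read_camera("scene");c=bot.get_calibration("scene")
for ce,s in blobs(im,amin=15):
    if 200<ce[0]<360 and 160<ce[1]<260: print(ce.round(1),s,P(c,*ce,.08).round(4))
t=bot.read_camera("top")
cv2.imwrite("pics/t5.png",np.hstack([cv2.resize(t[180:240,235:305],(420,360),interpolation=cv2.INTER_CUBIC),cv2.resize(im[160:280,200:320],(360,360),interpolation=cv2.INTER_CUBIC)]))
```

```text
t 13.2 pos [0.5959 0.0519 0.1479] spread [0.0031 0.0061 0.0023] push(-x)ang -108.7 F [ 0.1 -0.   0.1]
tool delta to [0.6837, 0.0864, 0.15] [ 0.0609  0.0721 -0.0021]
[226.4 201.2] [220 187  13  26 186] [ 0.656  -0.0678]
[316.8 197.1] [311 192  13  11  92] [0.4569 0.0685]
[314.3 215. ] [310 210  12  11  82] [0.5065 0.1117]
[254.4 231.6] [249 227  12  11  96] [0.6605 0.0621]
```

View pics/t5.png

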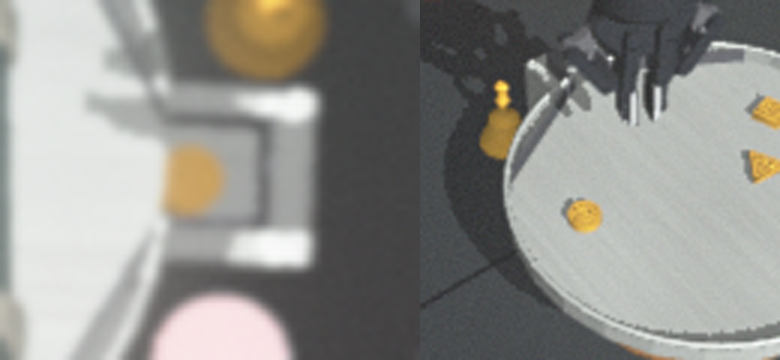

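The second medallion is also in the slot at (193,180) in the left crop, cut off by the deck edge and so below it. Only the third remains on the deck, at right-crop (583,215), with the triangle and square unmoved. On to the last one.

>>> play_rows --series '[{"translation": [0, 0, 0], "spin": 0.9}, {"translation": [0, 0, 0], "spin": 0.9}, {"translation": [0, 0, 0], "spin": 0.8}, {"translation": [0, 0, 0], "spin": 0.8}, {"translation": [0, 0, 0], "spin": 0.8}]'

```text
time: 13.8
tool_pos: [0.5947, 0.0486, 0.1469]
tcp_rot: [-2.847, -1.328, 0.001]
wrist_force: [1.1, -0.0, 0.6]
width: 0.141
```

>>> play_rows --series '[{"translation": [0.02, 0.011, 0], "spin": 0}, {"translation": [0.021, 0.011, 0], "spin": 0}, {"translation": [0.021, 0.012, 0], "spin": 0}, {"translation": [0.021, 0.012, 0], "spin": 0}, {"translation": [0, 0, 0], "spin": 0}]'

```text
time: 14.3
tool_pos: [0.6857, 0.0838, 0.1469]
tcp_rot: [2.844, 1.333, 0.003]
wrist_force: [-0.4, 0.0, 0.3]
width: 0.134
```

Run:
```python
from h import *
p,R=st(5); to(p,R,[.6837,.0864,.077])
```

```text
t 14.55 pos [0.6829 0.0832 0.1466] spread [0.0017 0.0003 0.0003] push(-x)ang -129.8 F [-0.5  0.1  0.4]
tool delta to [0.6837, 0.0864, 0.077] [ 0.003  -0.0014  0.0696]
```

The last one comes in at a steep angle, and a finger corner could hit the left post. I'll bend its path onto the gate axis near the end and compute the rows for that.

```bash
cat > arc.py <<'E'
import numpy as np
M=np.array([.6603,.0580]);Gt=np.array([.5535,-.0735]);ea=np.radians(-91.9);e=np.array([np.cos(ea),np.sin(ea)])
a0=np.radians(-137);h=lambda a:np.array([np.cos(a),np.sin(a)])
s,_=np.linalg.solve(np.c_[h(a0),-e],Gt-M); r=.087;tl=r*np.tan((ea-a0)/2);n=10
D=[M+h(a0)*(s-tl)];A=[a0]
for i in range(n):
    a=A[-1]+(ea-a0)/n;D.append(D[-1]+h((A[-1]+a)/2)*r*(ea-a0)/n);A.append(a)
T=[d-.0237*h(a) for d,a in zip(D,A)]
print("start",M-.037*h(a0),"straight",(s-tl)+.0133,"arcstart TCP",T[0],"end disc past gate",(D[-1]-Gt)@e,"lat",(D[-1]-Gt)@np.array([-e[1],e[0]]))
for i in range(n):
    d=T[i+1]-T[i];x=-h(A[i]);y=np.array([x[1],-x[0]]);print((d@x).round(4),(d@y).round(4),T[i+1].round(4),np.degrees(A[i+1]).round(1))
E
python3 - <<'E'
import arc
from h import *
p,R=st(2);to(p,R,[*(arc.M-.037*arc.h(arc.a0)),.077])
E
```

```text
start [0.68736009 0.08323394] straight 0.12171152743889291 arcstart TCP [5.98345911e-01 2.26877208e-04] end disc past gate 0.0031974169977352076 lat -6.60741101428165e-06
-0.0069 -0.0016 [ 0.5922 -0.0033] -132.5
-0.0069 -0.0016 [ 0.5864 -0.0073] -128.0
-0.0069 -0.0016 [ 0.5808 -0.0118] -123.5
-0.0069 -0.0016 [ 0.5757 -0.0167] -119.0
-0.0069 -0.0016 [ 0.571 -0.022] -114.4
-0.0069 -0.0016 [ 0.5666 -0.0276] -109.9
-0.0069 -0.0016 [ 0.5628 -0.0336] -105.4
-0.0069 -0.0016 [ 0.5594 -0.0398] -100.9
-0.0069 -0.0016 [ 0.5565 -0.0463] -96.4
-0.0069 -0.0016 [ 0.5542 -0.053 ] -91.9
t 14.65 pos [0.6826 0.0834 0.1469] spread [0.0001 0.0001 0.0001] push(-x)ang -129.8 F [-0.1  0.5 -1.2]
tool delta to [np.float64(0.6873600869599094), np.float64(0.08323393932231245), 0.077] [0.003  0.0038 0.0699]
```

>>> play_rows --series '[{"translation": [0.003, 0.004, 0.01], "spin": 0.74}, {"translation": [0, 0, 0.02], "spin": 0.7}, {"translation": [0, 0, 0.02], "spin": 0}, {"translation": [0, 0, 0.019], "spin": 0}, {"translation": [0, 0, 0], "spin": 0}]'

```text
time: 15.15
tool_pos: [0.6877, 0.0835, 0.0769]
tcp_rot: [-2.922, -1.152, 0.002]
wrist_force: [-0.3, 0.2, 0.1]
width: 0.141
```

Run:
```python
from h import *
p,R=st(5);p,R=st(2);to(p,R,[.6874,.0832,.077]);to(p,R,[.5983,.0002,.077])
```

```text
t 15.4 pos [0.6882 0.0835 0.0782] spread [0.0007 0.0001 0.001 ] push(-x)ang -136.9 F [ 0.  -0.1  0.7]
t 15.5 pos [0.6885 0.0837 0.0786] spread [0. 0. 0.] push(-x)ang -136.9 F [-0.2 -0.1 -0.4]
tool delta to [0.6874, 0.0832, 0.077] [-0.0011 -0.0004  0.0016]
tool delta to [0.5983, 0.0002, 0.077] [-0.1229 -0.0006  0.0015]
```

>>> play_rows --series '[{"translation": [-0.01, 0, 0.001], "spin": 0}, {"translation": [-0.01, 0, 0], "spin": 0}, {"translation": [-0.01, 0, 0], "spin": 0}, {"translation": [-0.01, 0, 0], "spin": 0}, {"translation": [-0.01, 0, 0], "spin": 0}]'

```text
time: 16.0
tool_pos: [0.651, 0.0487, 0.077]
tcp_rot: [-2.923, -1.152, 0.0]
wrist_force: [0.6, -0.0, 1.1]
width: 0.144
```

>>> play_rows --series '[{"translation": [-0.01, 0, 0], "spin": 0}, {"translation": [-0.01, 0, 0], "spin": 0}, {"translation": [-0.01, 0, 0], "spin": 0}, {"translation": [-0.01, 0, 0], "spin": 0}, {"translation": [-0.01, 0, 0], "spin": 0}]'

```text
time: 16.5
tool_pos: [0.6148, 0.0149, 0.077]
tcp_rot: [2.922, 1.153, 0.0]
wrist_force: [0.4, 0.3, 0.5]
width: 0.139
```

>>> play_rows --series '[{"translation": [-0.01, 0, 0], "spin": 0}, {"translation": [-0.008, 0, 0], "spin": 0}, {"translation": [-0.005, 0, 0], "spin": 0}, {"translation": [0, 0, 0], "spin": 0}]'

```text
time: 16.9
tool_pos: [0.598, -0.0008, 0.0769]
tcp_rot: [-2.923, -1.152, 0.001]
wrist_force: [0.7, -0.8, -0.0]
width: 0.141
```

Run:
```python
from h import *
p,R=st(4);to(p,R,[.5983,.0002,.077])
im=bot.read_camera("scene");c=bot.get_calibration("scene")
for ce,s in blobs(im,amin=15):
    if 200<ce[0]<360 and 160<ce[1]<260: print(ce.round(1),s,P(c,*ce,.08).round(4))
print("disc expected px",proj(c,[.581,-.016,.08]))
```

```text
t 17.1 pos [ 5.986e-01 -3.000e-04  7.700e-02] spread [0.0005 0.0004 0.    ] push(-x)ang -136.9 F [-0.1 -0.1 -0.1]
tool delta to [0.5983, 0.0002, 0.077] [ 0.0001 -0.0006  0.    ]
[226.3 201.7] [220 187  13  26 181] [ 0.6571 -0.0665]
[316.8 197.1] [311 192  13  11  90] [0.4569 0.0684]
[259.8 199.6] [259 196   3   9  23] [ 0.5823 -0.018 ]
[314.3 215. ] [310 210  12  11  82] [0.5065 0.1117]
disc expected px [260.668728  199.7672537]
```

The disc sits in the notch where expected, so I run the arc.

>>> play_rows --series '[{"translation": [-0.007, -0.0016, 0], "spin": -0.9}, {"translation": [-0.007, -0.0016, 0], "spin": -0.9}, {"translation": [-0.007, -0.0016, 0], "spin": -0.9}, {"translation": [-0.007, -0.0016, 0], "spin": -0.9}, {"translation": [-0.007, -0.0016, 0], "spin": -0.9}]'

```text
time: 17.65
tool_pos: [0.5711, -0.0226, 0.0771]
tcp_rot: [2.638, 1.706, 0.001]
wrist_force: [0.9, 0.0, -0.9]
width: 0.14
```

Run:
```python
from h import *
p,R=st(4);to(p,R,[.571,-.022,.077])
im=bot.read_camera("scene");c=bot.get_calibration("scene")
for ce,s in blobs(im,amin=8):
    if 230<ce[0]<300 and 160<ce[1]<260: print(ce.round(1),s,P(c,*ce,.08).round(4))
print("disc expected px",proj(c,[.5612,-.0436,.08]))
```

```text
t 17.85 pos [ 0.5707 -0.0229  0.077 ] spread [0.0009 0.0006 0.0001] push(-x)ang -114.6 F [-0.1  0.4  0.4]
tool delta to [0.571, -0.022, 0.077] [ 0.001  -0.0002 -0.    ]
[262.3 191.2] [261 188   3   8  18] [ 0.5573 -0.0394]
disc expected px [260.25107369 190.93799399]
```

>>> play_rows --series '[{"translation": [-0.007, -0.0016, 0], "spin": -0.9}, {"translation": [-0.007, -0.0016, 0], "spin": -0.9}, {"translation": [-0.007, -0.0016, 0], "spin": -0.9}, {"translation": [-0.007, -0.0016, 0], "spin": -0.9}, {"translation": [-0.006, -0.0016, 0], "spin": -0.9}]'

```text
time: 18.4
tool_pos: [0.5544, -0.053, 0.0771]
tcp_rot: [2.256, 2.186, 0.001]
wrist_force: [1.0, 0.9, 0.5]
width: 0.14
```

>>> play_rows --series '[{"translation": [-0.004, 0, 0], "spin": 0}, {"translation": [0, 0, 0], "spin": 0}, {"translation": [0, 0, 0], "spin": 0}]'

```text
time: 18.7
tool_pos: [0.5542, -0.0571, 0.077]
tcp_rot: [2.261, 2.181, 0.0]
wrist_force: [0.1, 0.4, 0.2]
width: 0.142
```

>>> play_rows --series '[{"translation": [0.01, 0, -0.01], "spin": 0}, {"translation": [0.01, 0, -0.03], "spin": 0}, {"translation": [0.02, 0, -0.03], "spin": 0}, {"translation": [0.04, 0, -0.02], "spin": 0}, {"translation": [0.04, 0, 0], "spin": 0}]'

```text
time: 19.2
tool_pos: [0.5611, 0.0645, 0.1724]
tcp_rot: [2.257, 2.177, 0.011]
wrist_force: [2.0, -0.0, -1.0]
width: 0.137
```

>>> play_rows --series '[{"translation": [0.04, 0, 0], "spin": 0}, {"translation": [0.04, 0, 0], "spin": 0}, {"translation": [0.04, 0, 0], "spin": 0}, {"translation": [0.04, 0, 0], "spin": 0}, {"translation": [0.04, 0, 0], "spin": 0}]'

```text
time: 19.7
tool_pos: [0.5644, 0.2653, 0.168]
tcp_rot: [2.259, 2.183, 0.002]
wrist_force: [1.4, -0.3, -0.2]
width: 0.14
```

Run:
```python
from h import *
p,R=st(4)
im=bot.read_camera("scene");t=bot.read_camera("top");c=bot.get_calibration("top")
for ce,s in blobs(t):
    if 160<ce[0]<300 and 130<ce[1]<280: print(ce.round(1),s)
cv2.imwrite("pics/t6.png",np.hstack([cv2.resize(t[180:240,235:305],(420,360),interpolation=cv2.INTER_CUBIC),cv2.resize(im[150:290,200:340],(360,360),interpolation=cv2.INTER_CUBIC)]))
a=cv2.imread("pics/top0.png");d=cv2.absdiff(a,t).max(2)
```

```text
t 19.9 pos [0.5644 0.2674 0.1678] spread [0.0002 0.0072 0.0008] push(-x)ang -91.8 F [ 0.2 -0.9  0.5]
[278.6 183.1] [270 174  18  19 275]
[267.  210.2] [263 205  10  11  92]
[185.5 226.1] [181 220  12  12  85]
[203.1 248.2] [197 243  13  12 110]
```

View pics/t6.png

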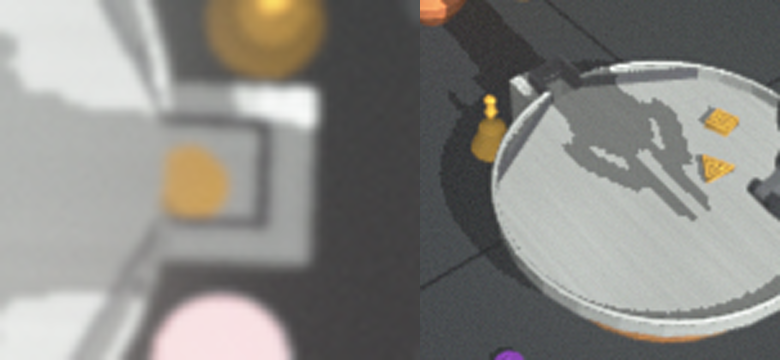

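Run:
```python
from h import *
c=bot.get_calibration("scene");im=bot.read_camera("scene")
print("disc if jammed at deck level px",proj(c,[.5526,-.083,.08]), "lower", proj(c,[.5526,-.083,.06]))
hs=cv2.cvtColor(im,cv2.COLOR_BGR2HSV)[172:192,240:268];print("yellowish px near slot",(cv2.inRange(hs,(10,80,50),(38,255,255))>0).sum())
cv2.imwrite("pics/s7.png",cv2.resize(im[165:200,235:280],(720,560),interpolation=cv2.INTER_CUBIC))
```

```text
disc if jammed at deck level px [254.09339458 181.92955546] lower [254.23463394 187.15096096]
yellowish px near slot 0
```

View pics/s7.png

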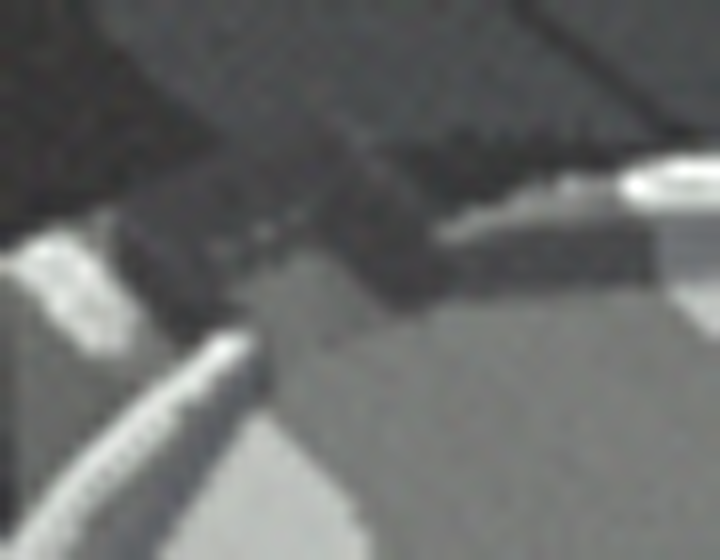

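The gate at about (300,290) is empty and there is no brass at deck level in the slot. All three medallions are down in the box, so I hand in.

```bash
python3 -c "
from workcell import bot
print(bot.finish_job())"
```

```text
the job is handed in; nothing more can be done
None
```

I swept the three round brass medallions one at a time through the gate into the catch box, using the nearly shut fingertips as a notch. I curved the third one's path at the end so the fingers would clear the left gate post. The job was handed in at about 20 s, well under the 67 s limit.

- **Medallions:** the last pictures show none left on the deck. There is no brass at deck level in the gate or slot, and brass is visible below the deck edge inside the box. I could not count three discs separately, because they overlap in the slot opening.
- **Other things:** the triangle, square and bell are within about 0.2 pixel of where they started. I saw no change at the powder box or oil bottle. I did not check the water pot and oil lamp again by measurement, but the arm never went near them.
- **Forces:** the wrist forces I read stayed under about 3 N throughout.
- **One disagreement:** my first estimate of the gate line was about 2 to 3 mm short of where later pictures put it, so I pushed the second and third medallions slightly farther.

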